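# Fit the former head to the potter's bench spindle

## Task

Take the wooden-topped head out of its rest block and fit it to the bench spindle: lower its tapered shank into the spindle, feel for the place where the slot under its flange drops over the two drive dogs, then press it fully home against the stiff knock-out pin so that the flange sits flush on the spindle nose, and let go. Work gently: lean on it with a light hand, never ram or drop it, and leave the cup, the wooden block, the pebble and the pot of tools where they are.

Things in the scene. Friction and masses are not known exactly. Their poses are not given: they have to be found in the camera images.
- head_grip (a point): Centre of the head's wooden former, half-way up: the place to grip. An upright eight-sided prism, 46 mm across flats, 50 mm tall; flats face the point's +-x, +-y and the diagonals between, so a parallel grip fits at every 45 degrees. z is up the head's axis. The flange begins 25 mm under this point. The head weighs about 0.4 kg and starts hanging shank-down in the rest block.
- head_seat (a point): Centre of the flat seat face (flange underside), 40 mm under head_grip, same axes. The flange is 15 mm thick: its lower 9 mm are 70 mm in diameter, its upper 6 mm 58 mm. A straight slot, 14 mm wide and 9 mm deep, is cut right across the seat face along this point's x axis, open at both ends (a half turn is the same).
- shank_tip (a point): Centre of the lower end of the head's tapered steel shank, 40 mm under head_seat, same axes. The shank is 20.4 mm in diameter here and 32 mm at the seat face.
- nose (a point): Centre of the flat upper face of the spindle nose, on the upright spindle axis, 85 mm above the bench; axes of the stand (z up). Steel disc 74 mm in diameter with a tapered bore, 34 mm wide at the mouth, about 23 mm at 40 mm depth. The flange stops on this face when home. The spindle is stiff to turn (about 0.5 N m) but is dragged round if twisted harder.
- dog_tops (a point): On the spindle axis at the height of the tops of the two dogs, 8 mm above nose; axes of the stand. The dogs face one another 20 to 34 mm from the axis, each 10 mm wide. Their line lies anywhere within 0.55 rad either side of this x axis; its angle is not given: see it, or feel for it by turning the head, resting on the dogs, under a light push (about 5 N) until the slot drops over them.
- pin_top (a point): Where the top of the knock-out pin (14 mm in diameter) stands in the bore at the start, 36 mm under nose. The shank's tip meets it with the seat face 4 mm above the nose, the slot already over the dogs. The pin resists with about 10 N, so the head's weight does not sink it; it gives way to a firmer push and stays down.
- rest: Dark wooden rest block, 100 x 100 x 60 mm, fixed, with an upright 36 mm through hole at its centre in which the head hangs, seat face on the block's top. Origin at the centre of its underside.
- stand: The grey spindle stand, fixed to the bench: foot 130 x 130 x 16 mm, round housing 100 mm in diameter narrowing to 88 mm. It carries the spindle. Origin at the centre of its underside.
- cup_center (a point): Bystander: centre of an unfired clay cup, 72 mm in diameter, 70 mm tall, standing on the bench.
- block_center (a point): Bystander: centre of a plain wooden cylinder, 48 mm in diameter, 65 mm tall, standing on the bench.
- pebble_center (a point): Bystander: centre of a grey burnishing pebble, 54 mm in diameter, 16 mm thick, lying flat.
- toolpot: Bystander, fixed to the bench: clay pot, 112 mm in diameter, 85 mm tall, with wooden tools sticking out to about 190 mm. Origin at the centre of its underside.
- head: The whole head (former, flange, shank); same frame as head_seat.
Not all that is in view belongs to the job. Leave any turquoise look-alike of the stand alone.

How it is judged:
On the way, in this order (a step that is already met when the one before it is completed fails the run):
1. the head is lifted clear out of the rest block (z of head_seat in the frame of rest above 0.105 m and contact force between head and rest below 0.1 N), for 0.2 s.
2. the shank is in the spindle and the slot has dropped over the dogs (z of head_seat in the frame of nose below 0.0055 m and horizontal distance between head_seat and nose below 0.004 m and angle between head_seat's own z axis and vertical below 0.08 rad), for 0.1 s.
At the end, for the whole second after the job is handed in: The head is in the spindle with its seat face within 1.5 mm of the nose face, within 3 mm of the spindle axis and within 0.04 rad of upright (possible only with the slot over the dogs and the pin pushed down), released and at rest (z of head_seat in the frame of nose between -0.002 and 0.0015 m and horizontal distance between head_seat and nose below 0.003 m and angle between head_seat's own z axis and vertical below 0.04 rad and linear speed of head below 0.01 m/s and contact force between the fingers and head below 0.1 N); the robot touches nothing.
It fails at once if head and spindle pressed or knocked together with more than 70 N (contact force between head and stand above 70 N).
It fails at once if a bystander moved by more than 20 mm (distance of any of cup_center, block_center, pebble_center from where it was at the start of the episode above 0.02 m).
It fails at once if the pot of tools struck (contact force between anything else and toolpot above 1 N).
It also fails if it takes over 64 s, if anything falls off the work surface, if the arm or the gripper's body presses on something with over 40 N, if the wrist force passes 120 N, or if a joint passes its speed limit or range.

## Robot

A 7-joint arm with a two-finger parallel gripper is mounted at the origin on the work surface. World frame = base frame: x ahead of the robot, y to its left, z up, the work surface at z = 0. Lengths are in m, angles in rad, forces in N, time in s.
With the tool pointing down it reaches from about 0.425 to 0.925 m from the base axis. Payload 6.8 kg.
Tool frame: the origin (TCP) lies between the finger pads; the fingertips stand 11 mm ahead of it and the grasp point (between the pads) lies 8 mm behind it; z points along the fingers, y is the line along which they close (so a half turn about z gives the same grasp; the last joint's range is limited). The gripper opens to 85 mm and grips with 20 to 120 N. Pads are 22 mm wide; open, the fingers measure 114 mm over their backs; the gripper's body (76 mm by 85 mm) begins 54 mm behind the grasp point. The pads swing forward as they close: fully open they stand 13 mm farther back than shut.
Start: joints at [1.023, 0.477, 0.022, 1.555, -0.011, 1.109, -0.083], TCP at [0.287, -0.611, 0.242] pointing down, gripper open.
Joint ranges: [-2.96, 2.96], [-0.34, 2.1], [-1.41, 1.46], [0.24, 2.44], [-1.37, 4.51], [0.17, 1.92], [-2.96, 2.96]. Speed limits (rad/s): [2.39, 2.39, 3.14, 3.14, 3.14, 3.14, 3.14].

## Interface

Orientations are given as a rotation vector (axis times angle).
In Python, from bench import r gives the robot as it stands.
- The arm moves only by the tool send_rows, never from a script. Its argument "deltas" is a list of rows, each an object of numbers: "dx", "dy", "dz": the shift along the world's x, y, z in mm; "rx", "ry", "rz": the turn, a rotation vector about the world's x, y, z in degrees. A call has 1 to 5 rows; each row is the pose to reach, as a shift and turn from the pose commanded when the call began; what a row does not reach only later rows make up. A row lasts 1/12 s, in which the tool goes at most 41.7 mm and 7.16 degrees, less where a joint would pass 70% of its speed; a pose out of reach is approached as far as the arm can. A call with a gripper value outside its range is refused whole. "jaw" is the finger opening in mm, from 0 to 85.4, set as the call begins (left out, the last holds). The fingers move at their own pace and stop on an object; "newtons" is the grip in N (left out, the last holds). Time passes only in rows, so rows that repeat a pose let the fingers close. It gives the time, the measured TCP pose, the force, the opening and the grip force at its end, in the units of the state.
- r.get_obs(): the state, without advancing time (a new reading comes with each control period).
- r.grab_frame(name): name is "scene" or "top" or "wrist"; returns a dict with "frame" (480x640x3 uint8, blue, green, red), "z_map" (480x640 float32, m along the optical axis (not along the pixel's ray), 0 where there is no reading), "vertical_fov" (degrees; the focal length in pixels is half the picture's height over the tangent of half this angle, whatever the lens; pixels are square), "cx", "cy" (the principal point, pixels), "xyz" and "orientation" of the camera in the world. Camera axes: x right, y down, z forward; pixel columns grow to the right and rows downward; lengths in m; the calibration is good to about 2 mm. A picture is of the moment at which its call begins.
- r.hand_in(): hands the job in; it is judged then, once.
The state is a dict: "clock": time; "joints": joint angles; "qvel": joint speeds; "tau": joint torques, N m; "tcp_pos": TCP position; "orientation": TCP orientation; "contact_force": force on the tool from outside, world axes, zero at the start; "moment": the same for the moment, N m; "grip_width": finger opening in m; "gripper_force": force on a finger pad.
Only numpy, scipy, OpenCV 4.12 (cv2) and the standard library are available. Lean on these libraries where they do the work, as an engineer would, in place of code of your own. Each camera call takes 0.05 s, during which the arm holds its last target. There are 200 camera calls.

## Working session

There is one attempt and no reset: what is moved stays moved. The work goes in short steps, Python scripts to look and compute and a tool call to move; the robot and the scene stay as the last step left them, time stands still between calls to the robot, and variables do not carry over. Pictures are saved under pics/ and viewed, at most 10 in all, crops included, and the job is handed in when it is done.

Besides the shell and the picture viewer there is one more tool, called after "Call:" in YAML: its name, and indented under it one key for each argument. send_rows: Moves the arm, as the interface text tells. Its arguments: {"type":"object","properties":{"deltas":{"type":"array","items":{"type":"object","properties":{"dx":{"type":"number"},"dy":{"type":"number"},"dz":{"type":"number"},"rx":{"type":"number"},"ry":{"type":"number"},"rz":{"type":"number"}}}},"jaw":{"type":"number"},"newtons":{"type":"number"}},"required":["deltas"]}

```bash
mkdir -p pics
cat > h.py <<'E'
import numpy as np,cv2
from scipy.spatial.transform import Rotation as R
from bench import r
def grab(n,f):
    d=r.grab_frame(n); cv2.imwrite(f'pics/{f}.png',d['frame']); np.savez(f'pics/{f}.npz',**{k:np.array(v) for k,v in d.items()}); return d
def rot(o):
    o=np.array(o,float)
    return o if o.shape==(3,3) else R.from_rotvec(o).as_matrix()
def cloud(d):
    f=240/np.tan(np.radians(float(d['vertical_fov']))/2); z=d['z_map']
    v,u=np.mgrid[:480,:640]
    p=np.stack([(u-d['cx'])/f*z,(v-d['cy'])/f*z,z],-1)
    w=p@rot(d['orientation']).T+np.array(d['xyz']); w[z==0]=np.nan
    return w
E
python3 - <<'E'
from h import *
for n in ['scene','top']:
    d=grab(n,n+'0'); print(n,d['xyz'],d['orientation'],d['vertical_fov'],d['cx'],d['cy'])
print(r.get_obs())
a=cv2.imread('pics/top0.png')
E
```

```text
scene [ 1.69160379 -0.04187086  0.96227467] [-1.72069371 -1.57429621  0.75652215] 45.160883564341276 319.12034027091147 248.7425620008468
top [0.34945269 0.0848944  1.13535743] [-2.11185248  2.15323799 -0.14872642] 52.86810645837893 328.1979090166407 235.33161369222674
{'clock': 0.1, 'joints': array([ 1.02289412,  0.47772318,  0.02236277,  1.55633448, -0.01150043,
        1.10935153, -0.08310173]), 'qvel': array([ 0.00050343, -0.00035919,  0.00079915, -0.00461756, -0.00043549,
        0.000203  ,  0.00133454]), 'tau': array([ 3.98160701e-03, -5.97762680e+01,  1.61330000e+00, -2.81956261e+01,
        1.27834693e-02,  5.00359369e-03, -4.02187493e-05]), 'tcp_pos': array([ 0.28714494, -0.61030014,  0.24142713]), 'orientation': array([-3.06436509e+00, -6.84934016e-01,  7.78665355e-04]), 'contact_force': array([0.38676614, 0.59422423, 0.67986418]), 'moment': array([ 0.00031916, -0.00184812, -0.03086612]), 'gripper_force': 0.0, 'grip_width': 0.0851630556901145}
```

View pics/top0.png

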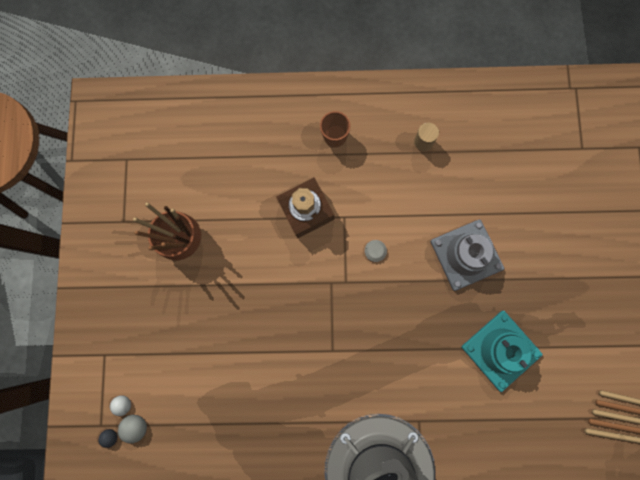

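View pics/scene0.png

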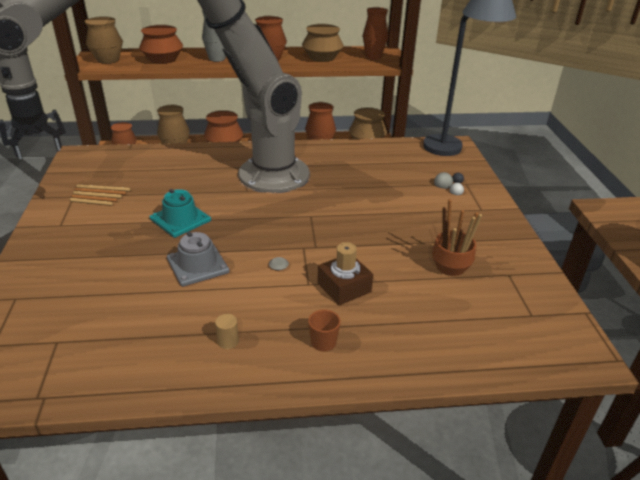

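The top view shows the head at about (304,200) in the dark rest block, the grey stand's nose at (475,250) with its dogs running upper-right to lower-left, the pebble at (375,250), the cup at (335,127), the block at (428,132) and the pot at (175,237). The turquoise look-alike is at (513,352).

Run:
```python
from h import *
d=np.load('pics/top0.npz'); w=cloud(d); b=d['frame']
def box(u0,u1,v0,v1,z0,z1,nm):
    s=w[v0:v1,u0:u1].reshape(-1,3); s=s[(s[:,2]>z0)&(s[:,2]<z1)]
    if len(s)<3: print(nm,len(s));return
    (c,rad)=cv2.minEnclosingCircle(s[:,:2].astype(np.float32)); rc=cv2.minAreaRect(s[:,:2].astype(np.float32))
    print(nm,len(s),'mean',s.mean(0).round(4),'circ',np.round(c,4),round(rad,4),'rect',np.round(rc[0],4),np.round(rc[1],3),round(rc[2],1))
box(270,345,170,245,.115,.14,'former top')
box(270,345,170,245,.07,.08,'flange')
box(270,345,170,245,.05,.065,'rest top')
box(440,510,215,295,.08,.09,'nose')
box(440,510,215,295,.0885,.1,'dogs')
box(425,510,215,295,.012,.021,'foot')
box(310,360,100,160,.05,.08,'cup'); box(410,445,115,150,.05,.075,'block'); box(355,395,235,268,.01,.025,'pebble')
box(100,210,195,260,.03,.25,'pot')
for n,(x0,y0) in {'stand':(440,215),'head':(265,165)}.items():
    pass
a=cv2.resize(b[215:295,425:525],None,fx=6,fy=6,interpolation=cv2.INTER_CUBIC)
c=cv2.resize(b[165:245,265:335],None,fx=6,fy=6,interpolation=cv2.INTER_CUBIC)[:480,:200*2]
cv2.imwrite('pics/crop.png',cv2.resize(np.hstack([a[:,:],c[:,:]]),(800,384)))
```

```text
former top 392 mean [0.5877 0.1535 0.1251] circ [0.5884 0.1536] 0.0247 rect [0.5884 0.1542] [0.046 0.046] 88.6
flange 154 mean [0.5757 0.1516 0.0739] circ [0.5883 0.154 ] 0.0346 rect [0.5831 0.1539] [0.058 0.064] 7.4
rest top 1168 mean [0.5855 0.1524 0.0596] circ [0.5893 0.1533] 0.07 rect [0.5889 0.1535] [0.102 0.1  ] 26.6
nose 653 mean [ 0.4741 -0.2197  0.0847] circ [ 0.4742 -0.2206] 0.0372 rect [ 0.4746 -0.2198] [0.072 0.072] 2.7
dogs 74 mean [ 0.4734 -0.2207  0.092 ] circ [ 0.4737 -0.2195] 0.0341 rect [ 0.4712 -0.2221] [0.049 0.062] 86.8
foot 1428 mean [ 0.4698 -0.2114  0.0161] circ [ 0.4748 -0.22  ] 0.0893 rect [ 0.4742 -0.2204] [0.129 0.131] 22.3
cup 312 mean [0.7782 0.0808 0.0645] circ [0.7744 0.0799] 0.0369 rect [0.7748 0.0808] [0.07  0.071] 50.3
block 358 mean [ 0.7528 -0.1338  0.0639] circ [ 0.7551 -0.1344] 0.0247 rect [ 0.7539 -0.1344] [0.047 0.046] 1.2
pebble 326 mean [ 0.4881 -0.0076  0.0144] circ [ 0.4878 -0.0077] 0.0256 rect [ 0.4881 -0.0085] [0.048 0.049] 34.1
pot 1826 mean [0.5265 0.4479 0.0914] circ [0.5261 0.4488] 0.0554 rect [0.5263 0.4468] [0.107 0.106] 34.8
```

View pics/crop.png

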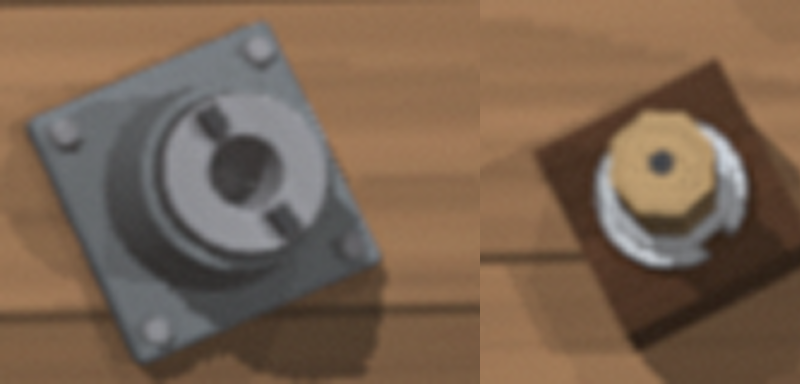

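The crop shows the dogs at (210,122) and (284,218), so their line is at about +38° world yaw. The flange slot notch is at (712,248), also near +38°. I'll go over the stand for a close look, then on to the head.

Call:
send_rows:
  deltas:
    - {"dx": 17,"dy": 35}
    - {"dx": 34,"dy": 71}
    - {"dx": 51,"dy": 106}
    - {"dx": 68,"dy": 142}
    - {"dx": 85,"dy": 177}

```text
$.deltas[0]: bad value
```

Call:
send_rows:
  deltas:
    - {"dx": 17,"dy": 35}
    - {"dx": 34,"dy": 71}
    - {"dx": 51,"dy": 106}
    - {"dx": 68,"dy": 142}
    - {"dx": 85,"dy": 177}

```text
$.deltas[0]: bad value
```

Run:
```python
from h import *
o=r.get_obs(); print(o['clock'],o['tcp_pos'],o['orientation'])
d=grab('wrist','w1'); print(d['xyz'],rot(d['orientation']).round(3)[:,2],d['vertical_fov'],d['cx'],d['cy'])
```

```text
0.1 [ 0.28714494 -0.61030014  0.24142713] [-3.06436509e+00 -6.84934016e-01  7.78665355e-04]
[ 0.34748579 -0.58173052  0.37405426] [-0.242 -0.112 -0.964] 64.99481748940774 325.12033223678856 242.29751017384064
```

View pics/w1.png

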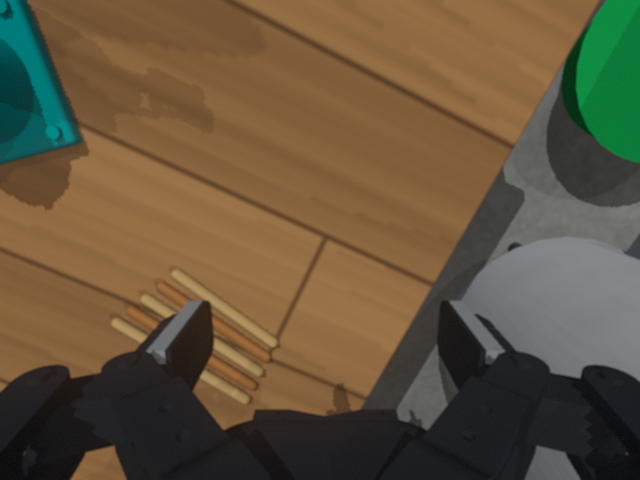

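The calls were refused, so the arm hasn't moved; this picture shows only the start view, with the fingers at (180,340) and (470,340). I'll resend with all six keys.

Call:
send_rows:
  deltas:
    - {"dx": 17,"dy": 35,"dz": 0,"rx": 0,"ry": 0,"rz": 0}
    - {"dx": 34,"dy": 71,"dz": 0,"rx": 0,"ry": 0,"rz": 0}
    - {"dx": 51,"dy": 106,"dz": 0,"rx": 0,"ry": 0,"rz": 0}
    - {"dx": 68,"dy": 142,"dz": 0,"rx": 0,"ry": 0,"rz": 0}
    - {"dx": 85,"dy": 177,"dz": 0,"rx": 0,"ry": 0,"rz": 0}

```text
clock: 0.57
tcp_pos: [0.3727, -0.4317, 0.242]
orientation: [-3.066, -0.685, 0.0]
contact_force: [1.2, -0.0, 0.9]
grip_width: 0.0855
gripper_force: 0.0
```

Call:
send_rows:
  deltas:
    - {"dx": 10,"dy": 35,"dz": 0,"rx": 0,"ry": 0,"rz": 0}
    - {"dx": 20,"dy": 71,"dz": 0,"rx": 0,"ry": 0,"rz": 0}
    - {"dx": 30,"dy": 106,"dz": 0,"rx": 0,"ry": 0,"rz": 0}
    - {"dx": 40,"dy": 142,"dz": 0,"rx": 0,"ry": 0,"rz": 0}
    - {"dx": 50,"dy": 177,"dz": 0,"rx": 0,"ry": 0,"rz": 0}

```text
clock: 0.98
tcp_pos: [0.4224, -0.2549, 0.2423]
orientation: [3.066, 0.685, -0.0]
contact_force: [0.8, -0.6, -1.1]
grip_width: 0.0856
gripper_force: 0.0
```

Run:
```python
from h import *
o=r.get_obs(); print(o['clock'],o['tcp_pos'],o['orientation'],o['joints'].round(2))
d=grab('wrist','w2'); print(d['xyz'])
```

```text
0.9833 [ 0.42237854 -0.25485264  0.24225242] [ 3.06591257e+00  6.85328590e-01 -2.05770517e-04] [ 0.55  0.19 -0.15  1.97  0.03  0.99 -0.75]
[ 0.48261385 -0.22607654  0.37487973]
```

View pics/w2.png

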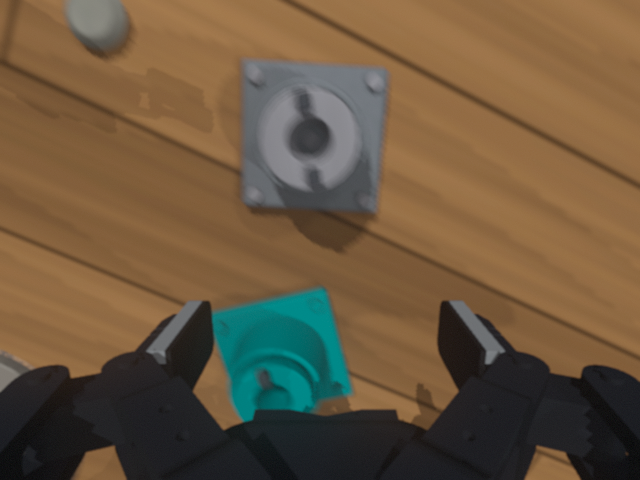

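The wrist view shows the stand's nose centred near (310,136), with the dogs at (304,100) and (314,178), nearly along the stand's vertical in the picture. On to the head.

Call:
send_rows:
  deltas:
    - {"dx": 10,"dy": 36,"dz": 0,"rx": 0,"ry": 0,"rz": 0}
    - {"dx": 20,"dy": 72,"dz": 0,"rx": 0,"ry": 0,"rz": 0}
    - {"dx": 30,"dy": 108,"dz": 0,"rx": 0,"ry": 0,"rz": 0}
    - {"dx": 40,"dy": 144,"dz": 0,"rx": 0,"ry": 0,"rz": 0}
    - {"dx": 50,"dy": 180,"dz": 0,"rx": 0,"ry": 0,"rz": 0}

```text
clock: 1.45
tcp_pos: [0.4724, -0.0753, 0.2423]
orientation: [3.066, 0.685, 0.0]
contact_force: [1.7, -0.4, -1.2]
grip_width: 0.0854
gripper_force: 0.0
```

Call:
send_rows:
  deltas:
    - {"dx": 12,"dy": 36,"dz": 0,"rx": 0,"ry": 0,"rz": 0}
    - {"dx": 24,"dy": 72,"dz": 0,"rx": 0,"ry": 0,"rz": 0}
    - {"dx": 36,"dy": 108,"dz": 0,"rx": 0,"ry": 0,"rz": 0}
    - {"dx": 48,"dy": 144,"dz": 0,"rx": 0,"ry": 0,"rz": 0}
    - {"dx": 58,"dy": 175,"dz": 0,"rx": 0,"ry": 0,"rz": 0}

```text
clock: 1.87
tcp_pos: [0.5308, 0.1007, 0.2423]
orientation: [-3.065, -0.687, -0.0]
contact_force: [0.0, -0.3, 0.6]
grip_width: 0.0849
gripper_force: 0.0
```

Run:
```python
from h import *
o=r.get_obs(); print(o['clock'],o['tcp_pos'],o['orientation'],o['joints'].round(2))
d=grab('wrist','w3'); d=r.grab_frame('wrist')
np.savez('pics/w3.npz',**{k:np.array(v) for k,v in d.items()}); cv2.imwrite('pics/w3.png',d['frame'])
def fit(s): 
    c,rad=cv2.minEnclosingCircle(s.astype(np.float32)); return np.round(c,4),round(rad,4)
w=cloud(d); s=w.reshape(-1,3)
near=np.hypot(s[:,0]-.588,s[:,1]-.1537)<.06
t=s[near&(s[:,2]>.118)&(s[:,2]<.13)]; f=s[near&(s[:,2]>.072)&(s[:,2]<.078)]; g=s[near&(s[:,2]>.066)&(s[:,2]<.0715)]
for n,a in(('top',t),('fl58',f),('fl70',g)):
    print(n,len(a),a.mean(0).round(4) if len(a) else '',fit(a[:,:2]) if len(a)>3 else '')
# octagon: phase of the 8-fold radius harmonic of hull support
h=t[:,:2]; c=np.array(fit(h)[0])
th=np.radians(np.arange(0,45,.5)); 
def width(a): return sum(np.ptp(h@np.array([np.cos(a+k*np.pi/4),np.sin(a+k*np.pi/4)])) for k in range(4))/4
ws=[width(a) for a in th]; print('flat normal deg',np.degrees(th[np.argmin(ws)]),min(ws))
# stand from w2
d2=np.load('pics/w2.npz'); s=cloud(d2).reshape(-1,3); near=np.hypot(s[:,0]-.474,s[:,1]+.220)<.045
n=s[near&(abs(s[:,2]-.085)<.003)]; q=s[near&(s[:,2]>.0895)&(s[:,2]<.1)]
print('nose',len(n),fit(n[:,:2])); c=np.array(fit(n[:,:2])[0])
e=q[:,:2]-c; k=np.hypot(*e.T)>.018; e=e[k]; a=np.arctan2(e[:,1],e[:,0]); print('dogs',len(e),np.degrees(np.angle(np.mean(np.exp(2j*a)))/2), q[:,2].mean())
for sgn in (1,-1):
    m=e[sgn*(e@[.8,.6])>0]; print(len(m),m.mean(0).round(4))
cr=cv2.resize(d['frame'][0:300,150:550],None,fx=2,fy=2,interpolation=cv2.INTER_CUBIC); cv2.imwrite('pics/w3c.png',cr)
```

```text
1.8667 [0.53076124 0.10070952 0.24228765] [-3.06507025e+00 -6.86833474e-01 -4.22969401e-04] [ 0.03  0.28 -0.4   1.86  0.13  1.02 -1.55]
top 4542 [0.5902 0.1553 0.1269] (array([0.59  , 0.1551]), 0.0248)
fl58 432 [0.5922 0.1353 0.0759] (array([0.5887, 0.1558]), 0.0329)
fl70 1357 [0.5925 0.1485 0.07  ] (array([0.5898, 0.1551]), 0.0351)
flat normal deg 41.0 0.04604390004294298
nose 5647 (array([ 0.4751, -0.2195]), 0.037)
dogs 551 32.32450011661856 0.09388894612727161
296 [0.0228 0.0142]
255 [-0.0225 -0.0144]
```

View pics/w3c.png

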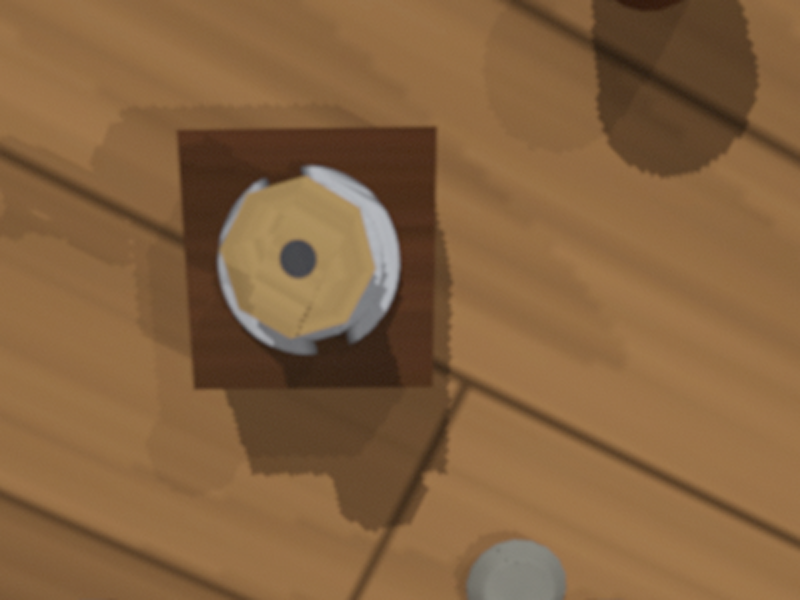

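Head axis (0.590, 0.155) with its slot at 41°: the notches are at (285,175) and (333,345) in the crop. Nose (0.475, -0.2195) with the dogs at 32.3°. Going in to grip with a +15.8° yaw.

Call:
send_rows:
  deltas:
    - {"dx": 20,"dy": 18,"dz": 0,"rx": 0,"ry": 0,"rz": 5}
    - {"dx": 40,"dy": 36,"dz": -10,"rx": 0,"ry": 0,"rz": 10}
    - {"dx": 59.2,"dy": 54.5,"dz": -25,"rx": 0,"ry": 0,"rz": 15.8}
    - {"dx": 59.2,"dy": 54.5,"dz": -50,"rx": 0,"ry": 0,"rz": 15.8}
    - {"dx": 59.2,"dy": 54.5,"dz": -75,"rx": 0,"ry": 0,"rz": 15.8}
  jaw: 85

```text
clock: 2.38
tcp_pos: [0.5908, 0.1535, 0.1666]
orientation: [-2.941, -1.102, -0.003]
contact_force: [0.1, 0.5, -0.7]
grip_width: 0.0848
gripper_force: 0.0
```

Call:
send_rows:
  deltas:
    - {"dx": 0,"dy": 0,"dz": -20,"rx": 0,"ry": 0,"rz": 0}
    - {"dx": 0,"dy": 0,"dz": -40,"rx": 0,"ry": 0,"rz": 0}
    - {"dx": 0,"dy": 0,"dz": -58,"rx": 0,"ry": 0,"rz": 0}
    - {"dx": 0,"dy": 0,"dz": -71,"rx": 0,"ry": 0,"rz": 0}
    - {"dx": 0,"dy": 0,"dz": -71,"rx": 0,"ry": 0,"rz": 0}

```text
clock: 2.8
tcp_pos: [0.5878, 0.1511, 0.0933]
orientation: [2.943, 1.099, -0.008]
contact_force: [-0.2, -0.2, -0.1]
grip_width: 0.0848
gripper_force: 0.0
```

Call:
send_rows:
  deltas:
    - {"dx": 0,"dy": 0,"dz": 0,"rx": 0,"ry": 0,"rz": 0}
    - {"dx": 0,"dy": 0,"dz": 0,"rx": 0,"ry": 0,"rz": 0}
    - {"dx": 0,"dy": 0,"dz": 0,"rx": 0,"ry": 0,"rz": 0}
    - {"dx": 0,"dy": 0,"dz": 0,"rx": 0,"ry": 0,"rz": 0}
    - {"dx": 0,"dy": 0,"dz": 0,"rx": 0,"ry": 0,"rz": 0}
  jaw: 40
  newtons: 50

```text
clock: 3.22
tcp_pos: [0.5905, 0.1533, 0.0979]
orientation: [-2.943, -1.1, -0.004]
contact_force: [-2.0, 0.6, 6.6]
grip_width: 0.0451
gripper_force: 52.4
```

Call:
send_rows:
  deltas:
    - {"dx": 0,"dy": 0,"dz": 0,"rx": 0,"ry": 0,"rz": 0}
    - {"dx": 0,"dy": 0,"dz": 0,"rx": 0,"ry": 0,"rz": 0}
    - {"dx": 0,"dy": 0,"dz": 0,"rx": 0,"ry": 0,"rz": 0}
    - {"dx": 0,"dy": 0,"dz": 0,"rx": 0,"ry": 0,"rz": 0}
    - {"dx": 0,"dy": 0,"dz": 0,"rx": 0,"ry": 0,"rz": 0}

```text
clock: 3.63
tcp_pos: [0.5905, 0.1533, 0.0979]
orientation: [2.943, 1.1, 0.004]
contact_force: [-0.7, 0.9, 7.3]
grip_width: 0.0455
gripper_force: 52.5
```

Call:
send_rows:
  deltas:
    - {"dx": 0,"dy": 0,"dz": 5,"rx": 0,"ry": 0,"rz": 0}
    - {"dx": 0,"dy": 0,"dz": 15,"rx": 0,"ry": 0,"rz": 0}
    - {"dx": 0,"dy": 0,"dz": 30,"rx": 0,"ry": 0,"rz": 0}
    - {"dx": 0,"dy": 0,"dz": 45,"rx": 0,"ry": 0,"rz": 0}
    - {"dx": 0,"dy": 0,"dz": 60,"rx": 0,"ry": 0,"rz": 0}

```text
clock: 4.05
tcp_pos: [0.5891, 0.1524, 0.1571]
orientation: [2.943, 1.1, -0.002]
contact_force: [0.3, 0.4, -4.2]
grip_width: 0.0456
gripper_force: 51.7
```

Call:
send_rows:
  deltas:
    - {"dx": 0,"dy": 0,"dz": 18,"rx": 0,"ry": 0,"rz": 0}
    - {"dx": 0,"dy": 0,"dz": 36,"rx": 0,"ry": 0,"rz": 0}
    - {"dx": 0,"dy": 0,"dz": 50,"rx": 0,"ry": 0,"rz": 0}
    - {"dx": 0,"dy": 0,"dz": 60,"rx": 0,"ry": 0,"rz": 0}
    - {"dx": 0,"dy": 0,"dz": 60,"rx": 0,"ry": 0,"rz": 0}

```text
clock: 4.47
tcp_pos: [0.5906, 0.1531, 0.2189]
orientation: [2.942, 1.1, 0.006]
contact_force: [0.4, 0.4, -4.0]
grip_width: 0.0453
gripper_force: 51.9
```

Run:
```python
from h import *
o=r.get_obs(); print(o['tcp_pos'],o['orientation'],o['contact_force'],o['moment'],o['joints'].round(2))
T=rot(o['orientation']); print('tool x yaw',np.degrees(np.arctan2(T[1,0],T[0,0])),'tool z',T[:,2].round(4))
d=r.grab_frame('wrist'); np.savez('pics/w4.npz',**{k:np.array(v) for k,v in d.items()})
s=cloud(d).reshape(-1,3); t0=o['tcp_pos']; near=np.hypot(s[:,0]-t0[0],s[:,1]-t0[1])<.06
zz=s[near&(s[:,2]>.15)][:,2]; print(np.histogram(zz,bins=20,range=(.15,.27)))
cv2.imwrite('pics/w4.png',d['frame'])
```

```text
[0.59056436 0.15308106 0.21885618] [2.94234532 1.09984462 0.00577862] [ 0.44217506  0.37777662 -4.01372727] [-0.00026344 -0.02603889 -0.03126712] [-0.02  0.43 -0.44  1.72  0.21  1.04 -1.39]
tool x yaw 40.99150515069081 tool z [ 3.6e-03  9.0e-04 -1.0e+00]
(array([    0,     0,     0,     0,     0,   140,  2592,  2274,   503,
         417,   481,   827,  1014,  1125,  1326,  1351, 16954,  1346,
        3100,  9656]), array([0.15 , 0.156, 0.162, 0.168, 0.174, 0.18 , 0.186, 0.192, 0.198,
       0.204, 0.21 , 0.216, 0.222, 0.228, 0.234, 0.24 , 0.246, 0.252,
       0.258, 0.264, 0.27 ]))
```

View pics/w4.png

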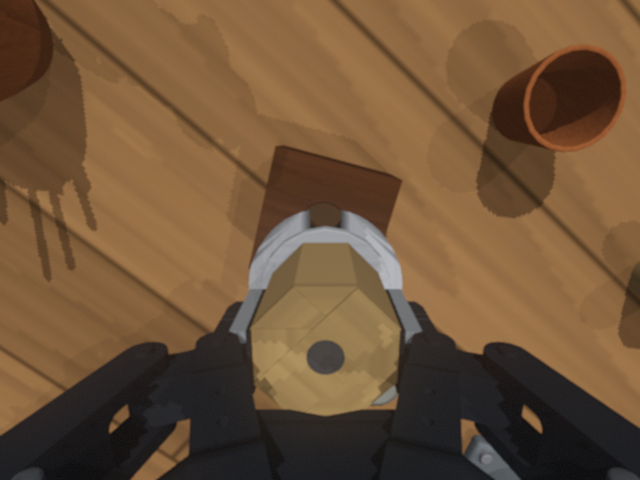

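The head is squarely held: the slot notch at (325,215) points straight along tool x and the former's top is centred at (325,357). I'll get the head's offset along tool x from the cloud.

Run:
```python
from h import *
d=np.load('pics/w4.npz'); s=cloud(d); b=d['frame'].astype(int)
t0=np.array([0.59056,0.15308,0.21886]); y=np.radians(41); X=np.array([np.cos(y),np.sin(y)]); Y=np.array([np.sin(y),-np.cos(y)])
q=s.reshape(-1,3); e=(q[:,:2]-t0[:2]); e=np.c_[e@X,e@Y]; bb=b.reshape(-1,3); wood=(bb[:,2]-bb[:,0]>40)
z=q[:,2]
k=wood&(z>.243)&(z<.254)&(np.hypot(*e.T)<.035); m=e[k]; print(k.sum(),np.median(z[k]),np.percentile(m,[.5,99.5],axis=0).round(4))
k=(~wood)&(z>.176)&(z<.197)&(np.hypot(*e.T)<.05)&(e[:,0]>0.015); m=e[k]; zz=z[k]
for lo,hi in((.184,.190),(.190,.195)):
    a=m[(zz>lo)&(zz<hi)]; hull=cv2.convexHull(a.astype(np.float32))[:,0]; hull=hull[hull[:,0]>.02]
    A=np.c_[2*hull,np.ones(len(hull))]; c=np.linalg.lstsq(A,(hull**2).sum(1),rcond=None)[0]; print(lo,len(a),c[:2].round(4),np.sqrt(c[2]+c[0]**2+c[1]**2).round(4),np.median(zz[(zz>lo)&(zz<hi)]))
```

```text
15230 0.24793209865504942 [[-0.02   -0.023 ]
 [ 0.0244  0.0217]]
0.184 266 [ 0.0015 -0.0004] 0.0348 0.18770208174341524
0.19 1933 [ 0.0014 -0.0003] 0.0348 0.19117706291696357
```

Call:
send_rows:
  deltas:
    - {"dx": -8,"dy": -24,"dz": 0,"rx": 0,"ry": 0,"rz": -1}
    - {"dx": -19,"dy": -60,"dz": 0,"rx": 0,"ry": 0,"rz": -2}
    - {"dx": -30,"dy": -96,"dz": 0,"rx": 0,"ry": 0,"rz": -3}
    - {"dx": -41,"dy": -132,"dz": 0,"rx": 0,"ry": 0,"rz": -4}
    - {"dx": -52,"dy": -168,"dz": 0,"rx": 0,"ry": 0,"rz": -5}

```text
clock: 4.93
tcp_pos: [0.5359, -0.0169, 0.2149]
orientation: [-2.988, -0.97, 0.004]
contact_force: [1.0, -0.8, -3.2]
grip_width: 0.0453
gripper_force: 52.0
```

Call:
send_rows:
  deltas:
    - {"dx": -11,"dy": -36,"dz": 0,"rx": 0,"ry": 0,"rz": -1}
    - {"dx": -22,"dy": -72,"dz": 0,"rx": 0,"ry": 0,"rz": -2}
    - {"dx": -33,"dy": -108,"dz": 0,"rx": 0,"ry": 0,"rz": -3}
    - {"dx": -44,"dy": -144,"dz": 0,"rx": 0,"ry": 0,"rz": -3.7}
    - {"dx": -54,"dy": -175,"dz": 0,"rx": 0,"ry": 0,"rz": -3.7}

```text
clock: 5.35
tcp_pos: [0.4815, -0.1928, 0.2152]
orientation: [-3.018, -0.87, 0.004]
contact_force: [1.0, -0.0, -3.6]
grip_width: 0.0456
gripper_force: 52.0
```

Call:
send_rows:
  deltas:
    - {"dx": -5,"dy": -18,"dz": 0,"rx": 0,"ry": 0,"rz": 0}
    - {"dx": -10.5,"dy": -30.7,"dz": 0,"rx": 0,"ry": 0,"rz": 0}
    - {"dx": -10.5,"dy": -30.7,"dz": 0,"rx": 0,"ry": 0,"rz": 0}
    - {"dx": -10.5,"dy": -30.7,"dz": 0,"rx": 0,"ry": 0,"rz": 0}

```text
clock: 5.68
tcp_pos: [0.4722, -0.2211, 0.2153]
orientation: [-3.017, -0.871, 0.002]
contact_force: [0.9, 0.7, -3.7]
grip_width: 0.0454
gripper_force: 52.1
```

```bash
cat > st.py <<'E'
from h import *
o=r.get_obs(); T=rot(o['orientation']); x=T[:,0]; off=.0014*T[:2,0]-.0004*T[:2,1]
print(round(o['clock'],2),'tcp',o['tcp_pos'].round(4),'yaw',np.degrees(np.arctan2(x[1],x[0])).round(2),'toolz',T[:,2].round(4),'F',o['contact_force'].round(2),'M',o['moment'].round(2))
head=o['tcp_pos'][:2]+off; print('head xy',head.round(4),'to nose mm',((np.array([.4751,-.2195])-head)*1000).round(1),'seat z',round(o['tcp_pos'][2]-.0379,4))
E
python3 - <<'E'
import st; from h import *
d=r.grab_frame('top'); s=cloud(d); b=d['frame'].astype(int); k=(b[...,2]-b[...,0]>40)
cv2.imwrite('pics/t5.png',cv2.resize(d['frame'][190:320,400:560],None,fx=4,fy=4,interpolation=cv2.INTER_CUBIC))
d=r.grab_frame('wrist'); cv2.imwrite('pics/w5.png',d['frame']); np.savez('pics/w5.npz',**{k:np.array(v) for k,v in d.items()})
E
```

```text
5.68 tcp [ 0.4722 -0.2211  0.2153] yaw 32.2 toolz [-1.8e-03  9.0e-04 -1.0e+00] F [ 0.92  0.65 -3.68] M [ 0.06  0.03 -0.04]
head xy [ 0.4731 -0.2201] to nose mm [2.  0.6] seat z 0.1774
```

View pics/w5.png

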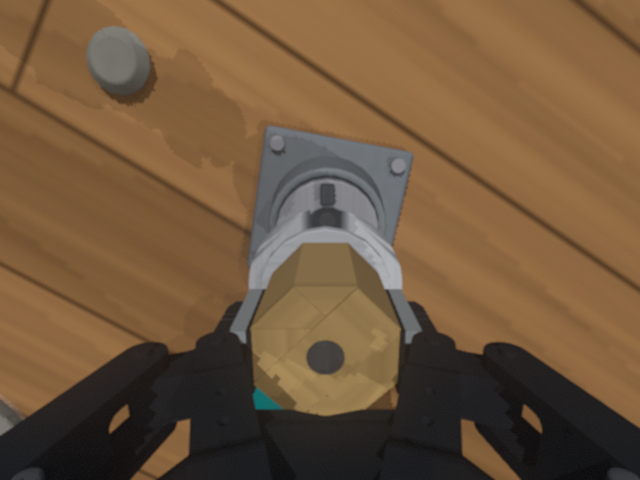

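The dog at (328,195) and the slot at (326,215) line up. I'll correct by 2 mm and lower.

Call:
send_rows:
  deltas:
    - {"dx": 2,"dy": 0.6,"dz": -10,"rx": 0,"ry": 0,"rz": 0}
    - {"dx": 2,"dy": 0.6,"dz": -22,"rx": 0,"ry": 0,"rz": 0}
    - {"dx": 2,"dy": 0.6,"dz": -34,"rx": 0,"ry": 0,"rz": 0}
    - {"dx": 2,"dy": 0.6,"dz": -42,"rx": 0,"ry": 0,"rz": 0}
    - {"dx": 2,"dy": 0.6,"dz": -42,"rx": 0,"ry": 0,"rz": 0}

```text
clock: 6.2
tcp_pos: [0.4742, -0.2189, 0.172]
orientation: [-3.014, -0.876, 0.004]
contact_force: [-0.4, 0.2, -4.3]
grip_width: 0.0452
gripper_force: 52.0
```

```bash
python3 st.py
```

```text
6.2 tcp [ 0.4742 -0.2189  0.172 ] yaw 32.4 toolz [-0.0035  0.0018 -1.    ] F [-0.42  0.15 -4.3 ] M [-0.05  0.06 -0.01]
head xy [ 0.4751 -0.2178] to nose mm [-0.  -1.7] seat z 0.1341
```

Call:
send_rows:
  deltas:
    - {"dx": 0,"dy": -1,"dz": -5,"rx": 0,"ry": 0,"rz": 0}
    - {"dx": 0,"dy": -1,"dz": -11,"rx": 0,"ry": 0,"rz": 0}
    - {"dx": 0,"dy": -1,"dz": -17,"rx": 0,"ry": 0,"rz": 0}
    - {"dx": 0,"dy": -1,"dz": -22,"rx": 0,"ry": 0,"rz": 0}
    - {"dx": 0,"dy": -1,"dz": -25,"rx": 0,"ry": 0,"rz": 0}

```text
clock: 6.62
tcp_pos: [0.4748, -0.2213, 0.1486]
orientation: [-3.017, -0.874, 0.001]
contact_force: [0.3, 0.5, -4.0]
grip_width: 0.0452
gripper_force: 52.0
```

```bash
python3 st.py
```

```text
6.62 tcp [ 0.4748 -0.2213  0.1486] yaw 32.3 toolz [-6.e-04  2.e-04 -1.e+00] F [ 0.25  0.5  -3.99] M [-0.03  0.03  0.01]
head xy [ 0.4758 -0.2202] to nose mm [-0.7  0.7] seat z 0.1107
```

Call:
send_rows:
  deltas:
    - {"dx": -0.4,"dy": 0.4,"dz": -4,"rx": 0,"ry": 0,"rz": 0}
    - {"dx": -0.4,"dy": 0.4,"dz": -8,"rx": 0,"ry": 0,"rz": 0}
    - {"dx": -0.4,"dy": 0.4,"dz": -11,"rx": 0,"ry": 0,"rz": 0}
    - {"dx": -0.4,"dy": 0.4,"dz": -13,"rx": 0,"ry": 0,"rz": 0}
    - {"dx": -0.4,"dy": 0.4,"dz": -14,"rx": 0,"ry": 0,"rz": 0}

```text
clock: 7.03
tcp_pos: [0.4746, -0.2209, 0.135]
orientation: [-3.017, -0.874, 0.0]
contact_force: [1.2, 0.5, -3.7]
grip_width: 0.0455
gripper_force: 52.0
```

Call:
send_rows:
  deltas:
    - {"dx": 0,"dy": 0,"dz": -1,"rx": 0,"ry": 0,"rz": 0}
    - {"dx": 0,"dy": 0,"dz": -2,"rx": 0,"ry": 0,"rz": 0}
    - {"dx": 0,"dy": 0,"dz": -3,"rx": 0,"ry": 0,"rz": 0}
    - {"dx": 0,"dy": 0,"dz": -4,"rx": 0,"ry": 0,"rz": 0}

```text
clock: 7.37
tcp_pos: [0.4748, -0.221, 0.1314]
orientation: [3.017, 0.874, 0.0]
contact_force: [-0.6, -0.6, -3.1]
grip_width: 0.0454
gripper_force: 52.0
```

```bash
python3 st.py
```

```text
7.37 tcp [ 0.4748 -0.221   0.1314] yaw 32.3 toolz [ 3.e-04 -2.e-04 -1.e+00] F [-0.59 -0.58 -3.06] M [ 0.02 -0.04  0.03]
head xy [ 0.4758 -0.2199] to nose mm [-0.7  0.4] seat z 0.0935
```

Call:
send_rows:
  deltas:
    - {"dx": 0,"dy": 0,"dz": -0.7,"rx": 0,"ry": 0,"rz": 0}
    - {"dx": 0,"dy": 0,"dz": -1.4,"rx": 0,"ry": 0,"rz": 0}
    - {"dx": 0,"dy": 0,"dz": -2,"rx": 0,"ry": 0,"rz": 0}
    - {"dx": 0,"dy": 0,"dz": -2,"rx": 0,"ry": 0,"rz": 0}

```text
clock: 7.7
tcp_pos: [0.4746, -0.221, 0.1292]
orientation: [-3.018, -0.874, 0.0]
contact_force: [0.4, -0.3, -4.3]
grip_width: 0.0456
gripper_force: 52.0
```

Call:
send_rows:
  deltas:
    - {"dx": 0,"dy": 0,"dz": -0.7,"rx": 0,"ry": 0,"rz": 0}
    - {"dx": 0,"dy": 0,"dz": -1.4,"rx": 0,"ry": 0,"rz": 0}
    - {"dx": 0,"dy": 0,"dz": -2,"rx": 0,"ry": 0,"rz": 0}
    - {"dx": 0,"dy": 0,"dz": -2,"rx": 0,"ry": 0,"rz": 0}

```text
clock: 8.03
tcp_pos: [0.4746, -0.2209, 0.1272]
orientation: [-3.018, -0.874, 0.0]
contact_force: [0.1, -0.6, -4.0]
grip_width: 0.0452
gripper_force: 52.0
```

Call:
send_rows:
  deltas:
    - {"dx": 0,"dy": 0,"dz": -0.6,"rx": 0,"ry": 0,"rz": 0}
    - {"dx": 0,"dy": 0,"dz": -1.2,"rx": 0,"ry": 0,"rz": 0}
    - {"dx": 0,"dy": 0,"dz": -1.5,"rx": 0,"ry": 0,"rz": 0}
    - {"dx": 0,"dy": 0,"dz": -1.5,"rx": 0,"ry": 0,"rz": 0}

```text
clock: 8.37
tcp_pos: [0.4748, -0.221, 0.1265]
orientation: [3.017, 0.874, 0.0]
contact_force: [-2.7, 1.2, 4.9]
grip_width: 0.0456
gripper_force: 53.1
```

Call:
send_rows:
  deltas:
    - {"dx": 0,"dy": 0,"dz": -0.6,"rx": 0,"ry": 0,"rz": 0}
    - {"dx": 0,"dy": 0,"dz": -1.2,"rx": 0,"ry": 0,"rz": 0}
    - {"dx": 0,"dy": 0,"dz": -1.5,"rx": 0,"ry": 0,"rz": 0}
    - {"dx": 0,"dy": 0,"dz": -1.5,"rx": 0,"ry": 0,"rz": 0}

```text
clock: 8.7
tcp_pos: [0.4749, -0.221, 0.125]
orientation: [3.017, 0.874, 0.0]
contact_force: [-2.7, 2.1, 4.8]
grip_width: 0.0454
gripper_force: 53.2
```

```bash
python3 st.py
```

```text
8.7 tcp [ 0.4749 -0.221   0.125 ] yaw 32.29 toolz [ 3.e-04 -3.e-04 -1.e+00] F [-2.67  2.11  4.79] M [0.35 0.71 0.02]
head xy [ 0.4758 -0.2199] to nose mm [-0.7  0.4] seat z 0.0871
```

The pin contact came at about 9 N, at the expected height, and the pin is yielding. I'll press on home gently.

Call:
send_rows:
  deltas:
    - {"dx": 0,"dy": 0,"dz": -0.5,"rx": 0,"ry": 0,"rz": 0}
    - {"dx": 0,"dy": 0,"dz": -1,"rx": 0,"ry": 0,"rz": 0}
    - {"dx": 0,"dy": 0,"dz": -1.3,"rx": 0,"ry": 0,"rz": 0}
    - {"dx": 0,"dy": 0,"dz": -1.3,"rx": 0,"ry": 0,"rz": 0}

```text
clock: 9.03
tcp_pos: [0.4749, -0.2209, 0.1237]
orientation: [3.017, 0.874, 0.0]
contact_force: [-2.5, 1.8, 5.3]
grip_width: 0.0455
gripper_force: 53.2
```

Call:
send_rows:
  deltas:
    - {"dx": 0,"dy": 0,"dz": -0.4,"rx": 0,"ry": 0,"rz": 0}
    - {"dx": 0,"dy": 0,"dz": -0.8,"rx": 0,"ry": 0,"rz": 0}
    - {"dx": 0,"dy": 0,"dz": -0.8,"rx": 0,"ry": 0,"rz": 0}

```text
clock: 9.28
tcp_pos: [0.4749, -0.221, 0.1229]
orientation: [3.017, 0.874, 0.0]
contact_force: [-2.3, 1.4, 5.6]
grip_width: 0.0455
gripper_force: 53.3
```

```bash
python3 st.py
```

```text
9.28 tcp [ 0.4749 -0.221   0.1229] yaw 32.3 toolz [ 3.e-04 -3.e-04 -1.e+00] F [-2.29  1.39  5.64] M [0.35 0.7  0.02]
head xy [ 0.4758 -0.2199] to nose mm [-0.7  0.4] seat z 0.085
```

Call:
send_rows:
  deltas:
    - {"dx": 0,"dy": 0,"dz": -0.3,"rx": 0,"ry": 0,"rz": 0}
    - {"dx": 0,"dy": 0,"dz": -0.6,"rx": 0,"ry": 0,"rz": 0}
    - {"dx": 0,"dy": 0,"dz": -0.6,"rx": 0,"ry": 0,"rz": 0}

```text
clock: 9.53
tcp_pos: [0.4748, -0.221, 0.1229]
orientation: [3.017, 0.874, 0.0]
contact_force: [-4.9, 1.7, 10.8]
grip_width: 0.0454
gripper_force: 54.0
```

Call:
send_rows:
  deltas:
    - {"dx": 0,"dy": 0,"dz": -0.3,"rx": 0,"ry": 0,"rz": 0}
    - {"dx": 0,"dy": 0,"dz": -0.6,"rx": 0,"ry": 0,"rz": 0}
    - {"dx": 0,"dy": 0,"dz": -0.6,"rx": 0,"ry": 0,"rz": 0}

```text
clock: 9.78
tcp_pos: [0.4748, -0.221, 0.1228]
orientation: [3.017, 0.873, 0.0]
contact_force: [-7.1, 3.1, 17.2]
grip_width: 0.0454
gripper_force: 54.6
```

The TCP has stopped at seat z ≈ 0.085 and the force is climbing, so it is flush. I'll ease the load off and then release.

Call:
send_rows:
  deltas:
    - {"dx": 0,"dy": 0,"dz": -0.5,"rx": 0,"ry": 0,"rz": 0}
    - {"dx": 0,"dy": 0,"dz": -0.5,"rx": 0,"ry": 0,"rz": 0}
    - {"dx": 0,"dy": 0,"dz": 0.5,"rx": 0,"ry": 0,"rz": 0}
    - {"dx": 0,"dy": 0,"dz": 1.2,"rx": 0,"ry": 0,"rz": 0}
    - {"dx": 0,"dy": 0,"dz": 1.2,"rx": 0,"ry": 0,"rz": 0}

```text
clock: 10.2
tcp_pos: [0.4748, -0.221, 0.1229]
orientation: [3.017, 0.874, 0.0]
contact_force: [-4.1, 1.6, 9.5]
grip_width: 0.0452
gripper_force: 53.4
```

Call:
send_rows:
  deltas:
    - {"dx": 0,"dy": 0,"dz": 0,"rx": 0,"ry": 0,"rz": 0}
    - {"dx": 0,"dy": 0,"dz": 0,"rx": 0,"ry": 0,"rz": 0}
    - {"dx": 0,"dy": 0,"dz": 0,"rx": 0,"ry": 0,"rz": 0}
    - {"dx": 0,"dy": 0,"dz": 0,"rx": 0,"ry": 0,"rz": 0}
    - {"dx": 0,"dy": 0,"dz": 0,"rx": 0,"ry": 0,"rz": 0}
  jaw: 60

```text
clock: 10.62
tcp_pos: [0.4748, -0.221, 0.1221]
orientation: [-3.018, -0.874, -0.0]
contact_force: [0.6, -0.6, -0.1]
grip_width: 0.0598
gripper_force: 0.0
```

Call:
send_rows:
  deltas:
    - {"dx": 0,"dy": 0,"dz": 0,"rx": 0,"ry": 0,"rz": 0}
    - {"dx": 0,"dy": 0,"dz": 0,"rx": 0,"ry": 0,"rz": 0}
    - {"dx": 0,"dy": 0,"dz": 0,"rx": 0,"ry": 0,"rz": 0}
    - {"dx": 0,"dy": 0,"dz": 0,"rx": 0,"ry": 0,"rz": 0}
  jaw: 80

```text
clock: 10.95
tcp_pos: [0.4747, -0.221, 0.1222]
orientation: [3.018, 0.874, 0.0]
contact_force: [-0.5, -0.2, -0.6]
grip_width: 0.0802
gripper_force: 0.0
```

Released. I'll rise clear and look.

Call:
send_rows:
  deltas:
    - {"dx": 0,"dy": 0,"dz": 12,"rx": 0,"ry": 0,"rz": 0}
    - {"dx": 0,"dy": 0,"dz": 34,"rx": 0,"ry": 0,"rz": 0}
    - {"dx": 0,"dy": 0,"dz": 60,"rx": 0,"ry": 0,"rz": 0}
    - {"dx": 0,"dy": 0,"dz": 90,"rx": 0,"ry": 0,"rz": 0}
    - {"dx": 0,"dy": 0,"dz": 120,"rx": 0,"ry": 0,"rz": 0}

```text
clock: 11.37
tcp_pos: [0.4742, -0.2208, 0.2432]
orientation: [-3.017, -0.874, 0.001]
contact_force: [0.3, -1.1, -0.7]
grip_width: 0.0796
gripper_force: 0.0
```

Call:
send_rows:
  deltas:
    - {"dx": -15,"dy": -10,"dz": 15,"rx": 0,"ry": 0,"rz": 0}
    - {"dx": -30,"dy": -20,"dz": 20,"rx": 0,"ry": 0,"rz": 0}
    - {"dx": -30,"dy": -20,"dz": 20,"rx": 0,"ry": 0,"rz": 0}
    - {"dx": -30,"dy": -20,"dz": 20,"rx": 0,"ry": 0,"rz": 0}

```text
clock: 11.7
tcp_pos: [0.4442, -0.2417, 0.2626]
orientation: [3.018, 0.87, 0.001]
contact_force: [0.5, -0.4, -0.2]
grip_width: 0.0798
gripper_force: 0.0
```

Run:
```python
from h import *
o=r.get_obs(); print(o['clock'],o['tcp_pos'])
d=grab('wrist','w6'); s=cloud(d).reshape(-1,3); near=np.hypot(s[:,0]-.4751,s[:,1]+.2195)<.05
t=s[near&(s[:,2]>.14)&(s[:,2]<.165)]; print(len(t),np.median(t[:,2]),cv2.minEnclosingCircle(t[:,:2].astype(np.float32)))
A=np.c_[t[:,:2]-t[:,:2].mean(0),np.ones(len(t))]; k=abs(t[:,2]-np.median(t[:,2]))<.003; print('tilt',np.linalg.lstsq(A[k],t[k,2],rcond=None)[0])
n=s[near]; print(np.histogram(n[:,2],bins=16,range=(.078,.11)))
```

```text
11.7 [ 0.44418642 -0.24165677  0.26261272]
4266 0.1520158833132252 ((0.4754456579685211, -0.2203129678964615), 0.02472873032093048)
tilt [-0.00206187 -0.00203934  0.15201235]
(array([   0,    0,   14,  221,  102,    0,    2,  112, 1094,  131,   43,
        457,   80,    0,    0,    0]), array([0.078, 0.08 , 0.082, 0.084, 0.086, 0.088, 0.09 , 0.092, 0.094,
       0.096, 0.098, 0.1  , 0.102, 0.104, 0.106, 0.108, 0.11 ]))
```

View pics/w6.png

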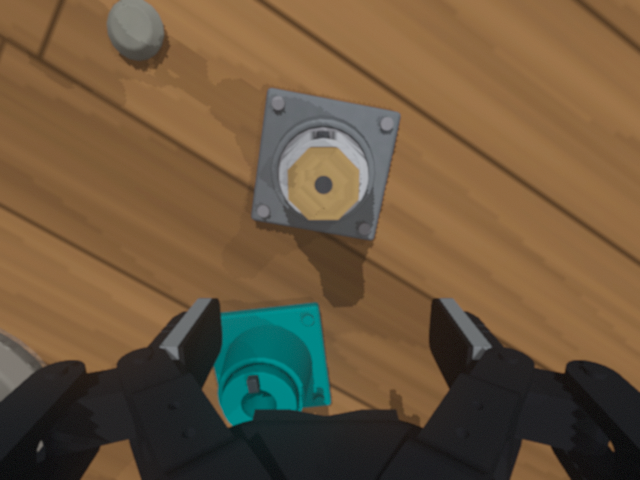

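The head stands upright and central at (323,185) on the grey stand, with the slot over the dog at (322,133). Its top is at 0.152 measured, which matches the nominal 0.150 given the camera's roughly +2 mm bias seen earlier. Handing in.

```bash
python3 -c "
from bench import r
print(r.hand_in())"
```

```text
the job is handed in; nothing more can be done
None
```

The head is in the grey spindle with its slot over the dogs, the pin pushed down, the flange flush as measured and the gripper clear; the job was handed in at about 12 s, and the hand-in returned no verdict.

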